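# Press a cover plate onto its base and hold the lever

## Task

Bond the two perforated aluminium plates: with the lever press's safety catch still on, lay the loose cover plate flat and square on the base plate that lies on the press bed, all edges flush, and let go of it. Then flip the safety catch right over out of the lever's way, pull the lever all the way forward and down so that the sprung foot presses the pile firmly, and keep holding it there: finish with the gripper still holding the lever down (it springs back up if released). Leave the screwdriver, the mouse and the wheel where they are.

Things in the scene. Friction and masses are not known exactly. Their poses are not given: they have to be found in the camera images.
- press: Grey bench lever press, fixed, foot casting 290 x 140 mm. Origin on the desk straight under the ram axis; x points from its open front (to the robot) to its column, y left, z up. In this frame (mm): flat bed at z 20, x -120 to 98, y +-55; column x 105 to 163, y +-35; head x -22 to 163, y +-40, z 130 to 200. Lever and catch are on its right side (-y).
- ram_axis (a point): Point on the press bed (20 mm above the desk) straight under the middle of the ram. The ram, a 20 mm square bar, stands up out of the head to 249 mm above the desk. The foot overhangs the bed here, so a plate goes in under it from the front, held near its front end.
- base_plate: Perforated aluminium plate 200 x 50 x 8 mm lying loose on the press bed under the foot, not always quite straight. Origin at the centre of its underside; x along its length (pointing to the column), z up. Its front end reaches about 110 mm ahead of the ram axis, clear of the head.
- cover_plate: Perforated aluminium plate 200 x 50 x 8 mm (same as the base plate, about 0.2 kg) lying on the desk to the left of the press. Origin at the centre of its underside; x along its length, z up. Either end may go to the front.
- foot: Square pressure foot 44 x 44 mm with a rubber face, on springs under the ram (about 4.5 N per mm, up to 14 mm). Origin at the centre of its lower face, which is 60 mm above the desk with the lever up (40 mm above the bed). It goes down 18 mm per radian of the lever.
- lever_arm: Lever: steel rod 12 mm thick, 150 mm from the lever's axis to the rod's end (origin), carrying a black cylindrical cross grip. With the lever up it leans 10 degrees back (to the column) from upright, rod end about 313 mm above the desk; fully down it is level and points to the front.
- handle_mid (a point): Middle of the lever's grip: a smooth black plastic cylinder 28 mm thick and 70 mm long, along the press's y axis, sticking out to the right (-y) from the rod's end; its middle is 45 mm from the rod, on a 150 mm radius about the pivot axis. The grip spins freely on its spindle, so it can be pinched between two fingers and carried round the arc without turning the gripper.
- lever_axis (a point): Centre of the lever's pivot, 165 mm above the desk, 80 mm to the right (-y) of the ram axis and 30 mm behind it; the pivot axis is the press's y axis, and the rod swings in the plane through this point.
- lever (a joint): Lever angle in rad: 0 up, grows as the grip is pulled forward and down, 1.75 at its lower stop. A return spring pushes it up; the foot meets the finished pile at about 1.33. The pull at the grip grows from about 2 N to about 10 N. With the catch on it is blocked after about 0.03 rad.
- catch (a joint): Safety catch angle in rad: 0 on (steel flap, 52 x 54 x 5 mm, lies level across the front of the lever rod), grows as the flap is swung up and over towards the ram, 2.0 flipped right over at its stop. Light (90 g), no spring: gravity holds it in either end position, it falls over by itself beyond about 1.8.
- catch_pin (a point): Middle of the free part of the finger pin: a round steel pin 12 mm thick along the press's x axis, sticking 38 mm forward from the outer front corner of the catch flap, nothing under it. With the catch on it is 204 mm above the desk, 97 mm to the right (-y) of the ram axis and 42 mm ahead of it. Lift it, or pinch it from above, and carry it round; it can turn between the fingers.
- catch_hinge (a point): Point on the catch's hinge line level with the middle of the pin: 204 mm above the desk, 47 mm to the right (-y) of the ram axis and 42 mm ahead of it; the hinge line runs along the press's x axis. The pin goes round it at a radius of 50 mm, from the right (-y) over the top.
- screwdriver: Bystander: black-handled screwdriver, 200 mm long, 26 mm thick, lying on the desk left of the cover plate. Origin at the middle of its length, on the desk.
- mouse: Bystander: grey computer mouse 105 x 60 x 33 mm, on the desk to the right of the press. Origin at the centre of its underside.
- wheel: Bystander: small rubber-tyred rover wheel lying flat, 100 mm in diameter, 32 mm high, behind the cover plate. Origin at the centre of its underside.
Not all that is in view belongs to the job. What is shaped like the cover_plate but brown or purple is not meant.

How it is judged:
On the way, in this order (a step that is already met when the one before it is completed fails the run):
1. with the catch still on and the lever up, the cover plate lies flat and square on the base plate on the press bed, let go (x of cover_plate in the frame of base_plate between -0.005 and 0.005 m and y of cover_plate in the frame of base_plate between -0.005 and 0.005 m and z of cover_plate in the frame of base_plate between 0.006 and 0.0095 m and angle between the x axis of cover_plate and the x axis of base_plate, either way round below 0.06 rad and contact force between each of the arm, the fingers and cover_plate below 0.1 N and linear speed of cover_plate below 0.02 m/s and value of joint catch below 0.4 rad and value of joint lever below 0.2 rad), for 0.2 s.
2. the safety catch is flipped right over while the lever is still up (value of joint catch above 1.7 rad and value of joint lever below 0.2 rad), for 0.2 s.
3. the lever is pulled down and the foot presses the pile (value of joint lever above 1.5 rad and contact force between foot and cover_plate above 15 N), for 0.2 s.
At the end, for the whole second after the job is handed in: The gripper still holds the lever down (lever angle over 1.5 rad of 1.75) and the foot presses on the cover plate with more than 15 N; the cover plate lies on the base plate on the press bed, its edges within 5 mm and 0.06 rad of the base plate's; the safety catch is flipped over (over 1.7 rad) (all of step 3 and contact force between the fingers and lever_arm above 1 N and value of joint catch above 1.7 rad and x of cover_plate in the frame of base_plate between -0.005 and 0.005 m and y of cover_plate in the frame of base_plate between -0.005 and 0.005 m and z of cover_plate in the frame of base_plate between 0.006 and 0.0095 m and angle between the x axis of cover_plate and the x axis of base_plate, either way round below 0.06 rad and z of base_plate in the frame of press between 0.017 and 0.023 m and angle between cover_plate's own z axis and vertical below 0.05 rad); the arm keeps its last pose, push and grip.
It fails at once if the screwdriver is moved by more than 30 mm (distance of screwdriver from where it was at the start of the episode above 0.03 m).
It fails at once if the mouse is moved by more than 30 mm (distance of mouse from where it was at the start of the episode above 0.03 m).
It fails at once if the wheel is moved by more than 30 mm (distance of wheel from where it was at the start of the episode above 0.03 m).
It also fails if it takes over 58 s, if anything falls off the work surface, if the arm or the gripper's body presses on something with over 40 N, if the wrist force passes 120 N, or if a joint passes its speed limit or range.

## Robot

A 6-joint arm with a two-finger parallel gripper is mounted at the origin on the work surface. World frame = base frame: x ahead of the robot, y to its left, z up, the work surface at z = 0. Lengths are in m, angles in rad, forces in N, time in s.
With the tool pointing down it reaches from about 0.325 to 0.9 m from the base axis. Payload 3.5 kg.
Tool frame: the origin (TCP) lies on the mounting face of the last link; the fingertips stand 173 mm ahead of it and the grasp point (between the pads) lies 155 mm ahead of it; z points along the fingers, y is the line along which they close (so a half turn about z gives the same grasp; the last joint's range is limited). The gripper opens to 85 mm and grips with 20 to 120 N. Pads are 22 mm wide; open, the fingers measure 114 mm over their backs; the gripper's body (76 mm by 85 mm) begins 54 mm behind the grasp point. The pads swing forward as they close: fully open they stand 13 mm farther back than shut.
Start: joints at [-1.257, 0.276, -0.026, 1.268, 0, 1.467], TCP at [0.253, -0.571, 0.405] pointing down, gripper open.
Joint ranges: [-3.12, 3.12], [-0.85, 1.88], [-1.08, 1.24], [-1.95, 2.15], [-1.57, 1.53], [-3.14, 3.14]. Speed limits (rad/s): [2.57, 2.57, 3.14, 3.14, 3.14, 3.14].

## Interface

Orientations are given as a rotation vector (axis times angle).
In Python, from rig import sensors, eyes, manip gives the robot as it stands.
- The arm moves only by the shell command python3 -m handwheel 'ROWS'. ROWS is JSON, a list of rows, each an object with "slide": the shift along the tool's x, y, z as a fraction of full scale, a list of three; "delta_rot": the turn, a rotation vector about the tool's x, y, z as a fraction of full scale, a list of three; "fingers": the gripper command: -1 is fully open, 1 is shut, values between are in proportion. A call has 1 to 20 rows; each row is the pose to reach, as a shift and turn from the pose commanded when the call began, along the tool's axes at that moment, turning the shorter way round; what a row does not reach only later rows make up. Full scale, the value 1, is 300 mm for a shift and 2 pi rad for a turn. A row lasts 1/10 s, in which the tool goes at most 50 mm and 8.59 degrees, less where a joint would pass 70% of its speed; a pose out of reach is approached as far as the arm can. A call with a number of a shift or a turn outside -1 to 1 is refused whole. A call with a gripper value outside its range is refused whole. The fingers move at their own pace and stop on an object; the grip force is fixed at half the most. Time passes only in rows, so rows that repeat a pose let the fingers close. It gives the time, the measured TCP pose, the force, the opening and the grip force at its end, in the units of the state.
- sensors.state(): the state, without advancing time (a new reading comes with each control period).
- eyes.read_camera(name): name is "side" or "top"; returns a dict with "pixels" (400x640x3 uint8, blue, green, red), "range_z" (400x640 float32, m along the optical axis (not along the pixel's ray), 0 where there is no reading), "camera_matrix" (3x3 intrinsics, pixels), "extrinsics" (4x4, takes a point from camera to world coordinates). Camera axes: x right, y down, z forward; pixel columns grow to the right and rows downward; lengths in m; the calibration is good to about 2 mm. A picture is of the moment at which its call begins.
- manip.job_done(): hands the job in; it is judged then, once.
The state is a dict: "time_s": time; "joint_positions": joint angles; "qvel": joint speeds; "joint_efforts": joint torques, N m; "position": TCP position; "tool_rot": TCP orientation; "force": force on the tool from outside, world axes, zero at the start; "torque": the same for the moment, N m; "finger_gap": finger opening in m; "gripper_force": force on a finger pad.
Only numpy, scipy, OpenCV 4.12 (cv2) and the standard library are available. Lean on these libraries where they do the work, as an engineer would, in place of code of your own. Each camera call takes 0.05 s, during which the arm holds its last target. There are 200 camera calls.

## Working session

There is one attempt and no reset: what is moved stays moved. The work goes in short steps, Python scripts to look and compute and a shell command to move; the robot and the scene stay as the last step left them, time stands still between calls to the robot, and variables do not carry over. Pictures are saved under pics/ and viewed, at most 10 in all, crops included, and the job is handed in when it is done.

```bash
mkdir -p pics; ls
cat > look.py <<'E'
import cv2,sys
from rig import eyes
def grab(n,name):
    f=eyes.read_camera(n); cv2.imwrite(f'pics/{name}.png',f['pixels']); return f
E
python3 - <<'E'
from look import *
from rig import sensors
import numpy as np
np.set_printoptions(precision=4,suppress=True)
for n in('side','top'):
    f=grab(n,n+'0'); np.savez(n+'0.npz',**f); print(f['camera_matrix'],f['extrinsics'])
print(sensors.state())
E
```

```text
pics
[[404.6627   0.     317.6038]
 [  0.     404.6627 200.7921]
 [  0.       0.       1.    ]] [[-0.8986 -0.2748  0.342   0.0894]
 [-0.4387  0.5587 -0.7038  0.9009]
 [ 0.0023 -0.7825 -0.6226  0.9489]
 [ 0.      0.      0.      1.    ]]
[[424.6052   0.     315.3233]
 [  0.     424.6052 196.3455]
 [  0.       0.       1.    ]] [[-0.0076 -0.988   0.154   0.3139]
 [-0.9997  0.0112  0.0224 -0.0078]
 [-0.0239 -0.1538 -0.9878  1.5655]
 [ 0.      0.      0.      1.    ]]
{'time_s': 0.1, 'joint_positions': array([-1.2574,  0.2771, -0.0277,  1.268 , -0.    ,  1.4674]), 'qvel': array([ 0.0001, -0.0023,  0.0041,  0.0005,  0.0003, -0.0006]), 'joint_efforts': array([  0.0005, -44.6706,  29.6129,   0.0084,  -0.    ,   0.    ]), 'position': array([ 0.2529, -0.5712,  0.4036]), 'tool_rot': array([-3.0716, -0.6495,  0.0004]), 'force': array([-1.3537,  0.178 ,  0.2069]), 'torque': array([ 0.0054, -0.0262,  0.0713]), 'gripper_force': 0.0, 'finger_gap': 0.08552044044521413}
```

View pics/top0.png

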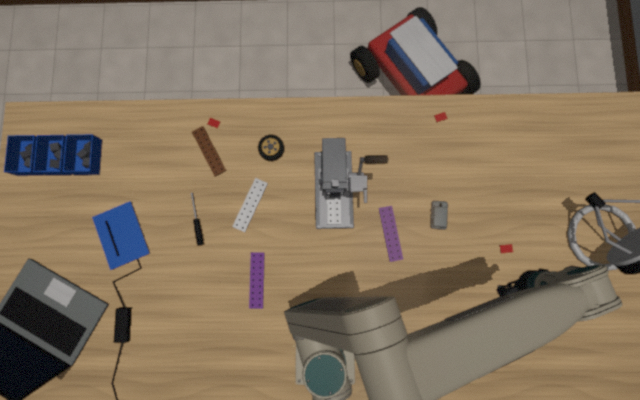

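View pics/side0.png

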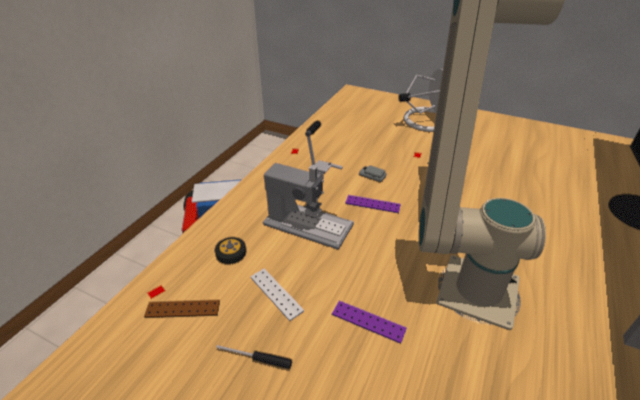

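The top view shows the white cover plate at about (250,205), the press at (335,185) with the white front of the base plate at (335,212), the grip at (376,159) and the catch at (357,183). The side view shows the catch flap across the rod, near (325,167), and the lever up, with its grip at (314,128).

```bash
cat > geo.py <<'E'
import cv2,numpy as np
np.set_printoptions(precision=4,suppress=True)
def cloud(f):
    K,T=f['camera_matrix'],f['extrinsics'];z=f['range_z']
    v,u=np.mgrid[:400,:640]
    d=np.stack([(u-K[0,2])/K[0,0],(v-K[1,2])/K[1,1],np.ones(z.shape)],-1)
    P=(d*z[...,None])@T[:3,:3].T+T[:3,3]; P[z==0]=np.nan
    return P
def toplane(f,uv,h):
    K,T=f['camera_matrix'],f['extrinsics'];uv=np.atleast_2d(uv)
    d=np.c_[(uv-K[:2,2])/K[0,0],np.ones(len(uv))]@T[:3,:3].T
    s=(h-T[2,3])/d[:,2]; return T[:3,3]+d*s[:,None]
def white(f,roi,thr=150,sat=50):
    b=f['pixels'];h=cv2.cvtColor(b,cv2.COLOR_BGR2HSV)
    m=((h[...,2]>thr)&(h[...,1]<sat)).astype(np.uint8)
    k=np.zeros_like(m);x0,y0,x1,y1=roi;k[y0:y1,x0:x1]=1
    m=cv2.morphologyEx(m*k,cv2.MORPH_CLOSE,np.ones((3,3)))
    c=max(cv2.findContours(m,cv2.RETR_EXTERNAL,cv2.CHAIN_APPROX_NONE)[0],key=cv2.contourArea)
    m2=np.zeros_like(m);cv2.drawContours(m2,[c],-1,1,-1);return m2,c[:,0,:].astype(float)
def rect(f,roi,h,**k):
    m,c=white(f,roi,**k);P=toplane(f,c,h)[:,:2]
    (cx,cy),(w,hh),a=cv2.minAreaRect((P*1000).astype(np.float32))
    return cx,cy,w,hh,a
E
python3 - <<'E'
from geo import *
for n,rc,rb in(('top',(225,170,275,240),(318,195,352,232)),('side',(245,262,308,322),(285,205,355,245))):
    f=dict(np.load(n+'0.npz'));P=cloud(f)
    print(n,'cover',rect(f,rc,.008),'base',rect(f,rb,.028))
    for thr in(130,170,190,210):
        print(thr,rect(f,rc,.008,thr=thr),rect(f,rb,.028,thr=thr))
    Q=P.reshape(-1,3);Q=Q[~np.isnan(Q[:,0])]
    S=Q[(Q[:,0]>.4)&(Q[:,0]<.95)&(abs(Q[:,1]+.05)<.2)]
    for lo,hi in((.014,.024),(.025,.033),(.19,.206),(.23,.26),(.3,.35)):
        s=S[(S[:,2]>lo)&(S[:,2]<hi)]
        if len(s)>3:
            r=cv2.minAreaRect((s[:,:2]*1000).astype(np.float32));print(lo,len(s),r,s.mean(0))
    m,_=white(f,rc);print('cover z',np.nanmean(P[m>0],0))
    big=cv2.resize(f['pixels'][110:260,200:400] if n=='top' else f['pixels'][110:260,230:430],None,fx=4,fy=4,interpolation=cv2.INTER_CUBIC);cv2.imwrite(f'pics/{n}_crop.png',big)
E
```

```text
top cover (529.81640625, 271.7845764160156, 52.66703796386719, 201.39730834960938, 64.93633270263672) base (495.3871765136719, -45.63893508911133, 104.99440002441406, 95.3305435180664, 89.44676971435547)
130 (529.746826171875, 271.4437255859375, 53.243873596191406, 201.56405639648438, 65.45036315917969) (499.11224365234375, -42.14683532714844, 119.51996612548828, 117.43647003173828, 89.34905242919922)
170 (528.5108642578125, 273.6435852050781, 47.179630279541016, 193.96539306640625, 64.305908203125) (497.2161560058594, -38.78375244140625, 47.404544830322266, 84.32772064208984, 89.4403305053711)Traceback (most recent call last):
  File "<stdin>", line 6, in <module>
  File "geo.py", line 21, in rect
    m,c=white(f,roi,**k);P=toplane(f,c,h)[:,:2]
        ~~~~~^^^^^^^^^^^
  File "geo.py", line 18, in white
    c=max(cv2.findContours(m,cv2.RETR_EXTERNAL,cv2.CHAIN_APPROX_NONE)[0],key=cv2.contourArea)
ValueError: max() iterable argument is empty
```

Run:
```python
from geo import *
for n,rc,rb in(('top',(225,170,275,240),(318,195,352,232)),('side',(245,262,308,322),(285,205,355,245))):
    f=dict(np.load(n+'0.npz'));P=cloud(f)
    for thr in(150,160,170,180):
      for r,h in((rc,.008),(rb,.028)):
        try: print(n,thr,np.round(rect(f,r,h,thr=thr),1))
        except Exception as e: print('none')
    Q=P.reshape(-1,3);Q=Q[~np.isnan(Q[:,0])]
    S=Q[(Q[:,0]>.4)&(Q[:,0]<.95)&(abs(Q[:,1]+.05)<.2)]
    for lo,hi in((.014,.024),(.025,.033),(.19,.206),(.23,.26),(.3,.35)):
        s=S[(S[:,2]>lo)&(S[:,2]<hi)]
        if len(s)>3:
            r=cv2.minAreaRect((s[:,:2]*1000).astype(np.float32));print(lo,len(s),np.round(r[0]+r[1]+(r[2],),1),s.mean(0))
    m,_=white(f,rc);print('cover z',np.nanmean(P[m>0],0))
    big=cv2.resize(f['pixels'][110:260,200:400] if n=='top' else f['pixels'][110:260,230:430],None,fx=4,fy=4,interpolation=cv2.INTER_CUBIC);cv2.imwrite(f'pics/{n}_crop.png',big)
```

```text
top 150 [529.8 271.8  52.7 201.4  64.9]
top 150 [495.4 -45.6 105.   95.3  89.4]
top 160 [530.4 272.8  50.1 201.7  65.9]
top 160 [498.3 -40.   88.9  53.9   2.2]
top 170 [528.5 273.6  47.2 194.   64.3]
top 170 [497.2 -38.8  47.4  84.3  89.4]
none
top 180 [495.3 -38.7  39.9  73.3  89.1]
0.014 1069 [584.9 -61.6 464.3 274.3  23.6] [ 0.5449 -0.0386  0.0192]
0.025 403 [595.9  23.9 267.2 300.2  86.8] [ 0.5095 -0.0364  0.0284]
0.19 1276 [615.2 -69.7 153.1 215.5  88.6] [ 0.6298 -0.0444  0.2007]
0.23 64 [578.2 -77.1  24.2 105.2  24.4] [ 0.5698 -0.0572  0.2483]
0.3 239 [ 618.9 -154.9   81.5   26.6   89.2] [ 0.618  -0.1563  0.3238]
cover z [0.5288 0.2724 0.0088]
side 150 [526.9 276.1  50.3 200.3  65.6]
side 150 [499.1 -29.4 115.8 119.6   1.2]
side 160 [527.6 275.5  49.8 198.6  65.6]
side 160 [492.5 -50.5 100.5  77.6   1.3]
side 170 [528.1 274.5  48.8 196.8  65.8]
side 170 [496.7 -38.7  52.   87.6  89.8]
side 180 [528.4 274.   47.8 196.   65.6]
side 180 [496.8 -37.9  47.5  85.8  89.8]
0.014 1141 [583.7 -92.  290.1 259.8   1.4] [ 0.557  -0.0143  0.0189]
0.025 587 [616.2   8.7 353.7 138.8  26.5] [ 0.5562 -0.0314  0.0283]
0.19 913 [613.6 -68.9 218.2 151.7   0.1] [ 0.6251 -0.0354  0.1994]
0.23 92 [582.  -74.2  21.9 109.3  26.9] [ 0.5771 -0.0618  0.2438]
0.3 156 [ 618.2 -151.1   86.5   26.1   87. ] [ 0.6156 -0.144   0.3192]
cover z [0.5233 0.2782 0.0084]
```

```bash
ls pics
```

```text
side0.png
side_crop.png
top0.png
top_crop.png
```

View pics/top_crop.png

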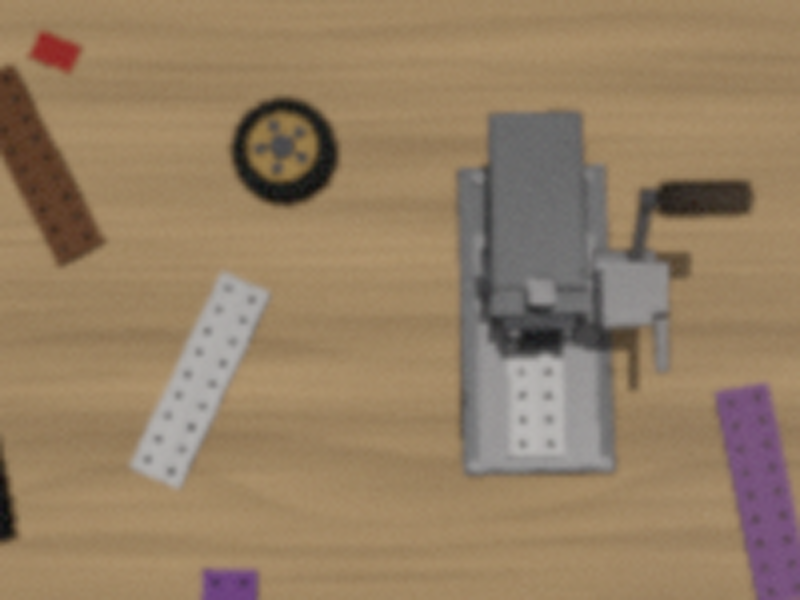

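The crop shows the press square to the image: ram top at crop (540,292), pin at crop (661,343), and base plate front end at crop y≈457, x 508–566. The cover plate's near end is at crop (157,475).

```bash
cat > step.py <<'E'
import sys,numpy as np
from scipy.spatial.transform import Rotation as R
from rig import sensors
def go(p,Rt):
    s=sensors.state();R0=R.from_rotvec(s['tool_rot'])
    d=R0.inv().apply(np.array(p)-s['position']);w=(R0.inv()*Rt).as_rotvec()
    print('t',round(s['time_s'],2),'pos',s['position'].round(4),'rv',s['tool_rot'].round(4),'F',s['force'].round(1),'gap',round(s['finger_gap'],4),'j',s['joint_positions'].round(2))
    print('slide',(d/.3).round(4),'rot',(w/2/np.pi).round(4),'rows>=',(np.linalg.norm(d)/.05).round(1),(np.linalg.norm(w)/.15).round(1))
def down(yaw): # tool z down, tool y at heading yaw (deg)
    y=np.array([np.cos(np.radians(yaw)),np.sin(np.radians(yaw)),0]);z=np.array([0,0,-1.])
    return R.from_matrix(np.c_[np.cross(y,z),y,z])
if __name__=='__main__':
    a=list(map(float,sys.argv[1:])); go(a[:3],down(a[3]))
E
python3 - <<'E'
from geo import *
from step import *
def edges(f,m,h,byrow=True):
    L=[];Rr=[]
    for i in (range(400) if byrow else range(640)):
        x=np.where(m[i] if byrow else m[:,i])[0]
        if len(x)>5: L.append((x[0]-.5,i));Rr.append((x[-1]+.5,i))
    o=[]
    for e in(L,Rr):
        p=toplane(f,e,h)[2:-2];c=np.polyfit(p[:,0],p[:,1],1);o.append(c)
    return o,p
f=dict(np.load('top0.npz'))
m,c=white(f,(325,200,344,232),thr=165)
(l,r),p=edges(f,m,.028);print('base L/R lines slope,y@.5',l[0],np.polyval(l,.5),r[0],np.polyval(r,.5),'x range',toplane(f,c,.028)[:,0].min(),toplane(f,c,.028)[:,0].max())
m2,c=white(f,(225,170,275,240),thr=160)
P=cloud(f);z=P[...,2]
k=((abs(z-.2)<.006)).astype(np.uint8);k[:,:318]=0;k[:,347:]=0;k[180:]=0
(l,r),p=edges(f,k,.2);print('head',l[0],np.polyval(l,.65),r[0],np.polyval(r,.65),'x',p[:,0].min(),p[:,0].max())
g=f['pixels'][172:194,322:350].mean(-1).astype(int);print(g)
print((z[172:194,322:350]*1000).astype(int)[::1])
print(toplane(f,[335,183],.249))
for n in('top','side'):
    F=dict(np.load(n+'0.npz'));Q=cloud(F).reshape(-1,3);Q=Q[(Q[:,2]>.3)&(Q[:,2]<.35)&(Q[:,0]>.5)&(Q[:,0]<.7)&(abs(Q[:,1]+.15)<.08)]
    print('grip',Q.min(0),Q.max(0),np.median(Q,0))
go([.454,.3075,.30],down(65.5));print(down(65.5).as_rotvec(),R.from_rotvec(sensors.state()['tool_rot']).as_matrix())
E
```

```text
base L/R lines slope,y@.5 -0.011622467648500993 -0.013227947290508912 -0.01668802681029277 -0.06419411384348886 x range 0.45482713754514936 0.5396140973782182
head 0.016976841847808656 0.00024773794107006697 0.011705133298891222 -0.07854619180005264 x 0.5897314951551287 0.7149048094071937
[[ 71  96 109 110 108 108 112 113 114 113 112 114 110 113 112 112 110 114
  113 114 112 113 109 109 112 128 111 103]
 [ 69  94 106 106 109 112 111 109 111 110 112 110 113 112 112 111 114 113
  111 112 116 115 113 109 111 122 107 107]
 [ 72  95 105 109 111 112 112 111 111 112 111 113 111 114 113 114 111 113
  114 114 112 112 113 109 108 120 111 118]
 [ 75  96 106 109 113 109 108 113 112 114 114 114 113 113 113 112 112 115
  113 112 113 114 111 110 108 113 113 125]
 [ 75  97 106 112 112 109 111 110 111 113 116 113 114 113 111 112 112 114
  116 115 114 115 112 109 106 110 113 130]
 [ 79  93 106 109 111 110 112 111 113 112 111 112 111 112 112 112 114 115
  115 117 116 113 110 100 102 109 100 109]
 [ 78  95 108 109 111 111 111 110 112 113 114 112 110 108 108 110 113 115
  114 114 113 113 108 102 101 102 
[... 15037 characters left out ...]
             30                   21
                    21                   24                   26
                    16]]
[[ 0.561  -0.0402  0.249 ]]
grip [ 0.6058 -0.1959  0.3015] [ 0.6323 -0.1141  0.3355] [ 0.6174 -0.1561  0.3245]
grip [ 0.606  -0.1943  0.3007] [ 0.6324 -0.1076  0.3286] [ 0.6142 -0.1425  0.321 ]
t 0.1 pos [ 0.2529 -0.5712  0.4036] rv [-3.0716 -0.6495  0.0004] F [-1.4  0.2  0.2] gap 0.0855 j [-1.26  0.28 -0.03  1.27 -0.    1.47]
slide [ 1.7985 -2.4061  0.3508] rot [-0.0001 -0.0004 -0.3656] rows>= 18.1 15.3
[0.6666 3.0701 0.    ] [[ 0.9144  0.4048 -0.0006]
 [ 0.4048 -0.9144  0.002 ]
 [ 0.0002 -0.0021 -1.    ]]<stdin>:20: RuntimeWarning: invalid value encountered in cast
```

Run:
```python
from step import *
s=sensors.state();p=s['position'];r=R.from_rotvec(s['tool_rot'])
for q,y in(([.36,-.31,.40],-22),([.38,-.03,.38],22),([.454,.3075,.25],65.5),([.454,.3075,.171],65.5)):
    d=r.inv().apply(np.array(q)-p)/.3;w=(r.inv()*down(y)).as_rotvec()/2/np.pi;print(d.round(4),w.round(4));p=np.array(q);r=down(y)
```

```text
[ 0.6788 -0.6515  0.0136] [-0.0003 -0.0002 -0.1226]
[ 0.8903 -0.2878  0.0667] [ 0.      0.     -0.1222]
[0.9507 0.6501 0.4333] [ 0.      0.     -0.1208]
[0.     0.     0.2633] [0. 0. 0.]
```

```bash
H="python3 -m handwheel"
python3 -m handwheel '[{"slide":[0.679,-0.6515,0.0136],"delta_rot":[-0.0003,-0.0002,-0.1226],"fingers":-1},{"slide":[0.679,-0.6515,0.0136],"delta_rot":[-0.0003,-0.0002,-0.1226],"fingers":-1},{"slide":[0.679,-0.6515,0.0136],"delta_rot":[-0.0003,-0.0002,-0.1226],"fingers":-1},{"slide":[0.679,-0.6515,0.0136],"delta_rot":[-0.0003,-0.0002,-0.1226],"fingers":-1},{"slide":[0.679,-0.6515,0.0136],"delta_rot":[-0.0003,-0.0002,-0.1226],"fingers":-1},{"slide":[0.679,-0.6515,0.0136],"delta_rot":[-0.0003,-0.0002,-0.1226],"fingers":-1},{"slide":[0.679,-0.6515,0.0136],"delta_rot":[-0.0003,-0.0002,-0.1226],"fingers":-1},{"slide":[0.679,-0.6515,0.0136],"delta_rot":[-0.0003,-0.0002,-0.1226],"fingers":-1}]'
python3 step.py .38 -.03 .38 22
```

```text
time_s: 0.9
position: [0.3603, -0.3098, 0.4004]
tool_rot: [2.601, 1.758, -0.002]
force: [-0.2, -0.5, 0.2]
finger_gap: 0.0853
gripper_force: 0.0
t 0.9 pos [ 0.3603 -0.3098  0.4004] rv [ 2.6013e+00  1.7577e+00 -2.1000e-03] F [-0.2 -0.5  0.2] gap 0.0853 j [-0.85  0.01 -0.35  1.21 -0.    1.11]
slide [ 0.8899 -0.287   0.0658] rot [ 0.      0.0004 -0.122 ] rows>= 5.6 5.1
```

```bash
python3 -m handwheel '[{"slide":[0.89,-0.287,0.066],"delta_rot":[0,0,-0.122],"fingers":-1},{"slide":[0.89,-0.287,0.066],"delta_rot":[0,0,-0.122],"fingers":-1},{"slide":[0.89,-0.287,0.066],"delta_rot":[0,0,-0.122],"fingers":-1},{"slide":[0.89,-0.287,0.066],"delta_rot":[0,0,-0.122],"fingers":-1},{"slide":[0.89,-0.287,0.066],"delta_rot":[0,0,-0.122],"fingers":-1},{"slide":[0.89,-0.287,0.066],"delta_rot":[0,0,-0.122],"fingers":-1},{"slide":[0.89,-0.287,0.066],"delta_rot":[0,0,-0.122],"fingers":-1},{"slide":[0.89,-0.287,0.066],"delta_rot":[0,0,-0.122],"fingers":-1}]' >/dev/null
python3 -m handwheel '[{"slide":[0.95,0.65,0.43],"delta_rot":[0,0,-0.1208],"fingers":-1},{"slide":[0.95,0.65,0.43],"delta_rot":[0,0,-0.1208],"fingers":-1},{"slide":[0.95,0.65,0.43],"delta_rot":[0,0,-0.1208],"fingers":-1},{"slide":[0.95,0.65,0.43],"delta_rot":[0,0,-0.1208],"fingers":-1},{"slide":[0.95,0.65,0.43],"delta_rot":[0,0,-0.1208],"fingers":-1},{"slide":[0.95,0.65,0.43],"delta_rot":[0,0,-0.1208],"fingers":-1},{"slide":[0.95,0.65,0.43],"delta_rot":[0,0,-0.1208],"fingers":-1},{"slide":[0.95,0.65,0.43],"delta_rot":[0,0,-0.1208],"fingers":-1},{"slide":[0.95,0.65,0.43],"delta_rot":[0,0,-0.1208],"fingers":-1},{"slide":[0.95,0.65,0.43],"delta_rot":[0,0,-0.1208],"fingers":-1}]'
python3 step.py .454 .3075 .171 65.5
```

```text
time_s: 2.7
position: [0.4556, 0.305, 0.2503]
tool_rot: [0.672, 3.068, -0.006]
force: [-0.8, 0.2, 0.1]
finger_gap: 0.0857
gripper_force: 0.0
t 2.7 pos [0.4556 0.305  0.2503] rv [ 0.6717  3.0685 -0.0056] F [-0.8  0.2  0.1] gap 0.0857 j [ 0.47  0.27 -0.38  0.92 -0.    0.9 ]
slide [0.0087 0.0063 0.2644] rot [-0.0005  0.0002 -0.0005] rows>= 1.6 0.0
```

```bash
python3 -m handwheel '[{"slide":[0.0087,0.0063,0.13],"delta_rot":[0,0,0],"fingers":-1},{"slide":[0.0087,0.0063,0.267],"delta_rot":[0,0,0],"fingers":-1},{"slide":[0.0087,0.0063,0.267],"delta_rot":[0,0,0],"fingers":-1},{"slide":[0.0087,0.0063,0.267],"delta_rot":[0,0,0],"fingers":1},{"slide":[0.0087,0.0063,0.267],"delta_rot":[0,0,0],"fingers":1},{"slide":[0.0087,0.0063,0.267],"delta_rot":[0,0,0],"fingers":1},{"slide":[0.0087,0.0063,0.267],"delta_rot":[0,0,0],"fingers":1},{"slide":[0.0087,0.0063,0.267],"delta_rot":[0,0,0],"fingers":1},{"slide":[0.0087,0.0063,0.267],"delta_rot":[0,0,0],"fingers":1}]'
python3 step.py .454 .3075 .22 65.5
```

```text
time_s: 3.6
position: [0.4547, 0.3094, 0.1735]
tool_rot: [0.668, 3.064, 0.0]
force: [-0.4, -2.6, 5.6]
finger_gap: 0.0476
gripper_force: 61.3
t 3.6 pos [0.4547 0.3094 0.1735] rv [0.6684 3.064  0.    ] F [-0.4 -2.6  5.6] gap 0.0476 j [ 0.48  0.37 -0.44  0.75 -0.    0.91]
slide [-0.0013 -0.0066 -0.155 ] rot [ 0.0002  0.0009 -0.0003] rows>= 0.9 0.0
```

```bash
python3 -m handwheel '[{"slide":[0,0,-0.1],"delta_rot":[0,0,0],"fingers":1},{"slide":[0,0,-0.25],"delta_rot":[0,0,0],"fingers":1},{"slide":[0,0,-0.25],"delta_rot":[0,0,0],"fingers":1},{"slide":[0,0,-0.25],"delta_rot":[0,0,0],"fingers":1},{"slide":[0,0,-0.25],"delta_rot":[0,0,0],"fingers":1}]'
python3 - <<'E'
from geo import *
from look import *
from rig import sensors
f=grab('side','s1');P=cloud(f)
cv2.imwrite('pics/s1c.png',cv2.resize(f['pixels'][180:330,200:400],None,fx=4,fy=4))
h=cv2.cvtColor(f['pixels'],cv2.COLOR_BGR2HSV)
m=(h[...,2]>150)&(h[...,1]<50)&(P[...,2]>.04)&(P[...,2]<.15)&(abs(P[...,0]-.53)<.13)&(P[...,1]>.15)&(P[...,1]<.4)
Q=P[m];c=Q.mean(0);u,s,v=np.linalg.svd(Q-c);print(len(Q),c,v,s)
A=np.c_[Q[:,:2]-c[:2],np.ones(len(Q))];print('slopes',np.linalg.lstsq(A,Q[:,2],rcond=None)[0], cv2.minAreaRect((Q[:,:2]*1000).astype(np.float32)),sensors.state()['position'])
E
```

```text
time_s: 4.1
position: [0.4524, 0.3088, 0.2451]
tool_rot: [-0.669, -3.069, 0.004]
force: [-0.2, -0.1, -2.6]
finger_gap: 0.0476
gripper_force: 62.6
384 [0.5742 0.2547 0.0754] [[-0.8743  0.4839  0.0376]
 [-0.4842 -0.8749  0.0009]
 [-0.0333  0.0174 -0.9993]] [0.5148 0.2734 0.0325]
slopes [-0.0332  0.0173  0.0754] ((570.9171752929688, 254.39437866210938), (50.511661529541016, 97.393798828125), 65.23347473144531) [0.4522 0.3087 0.2444]
```

View pics/s1c.png

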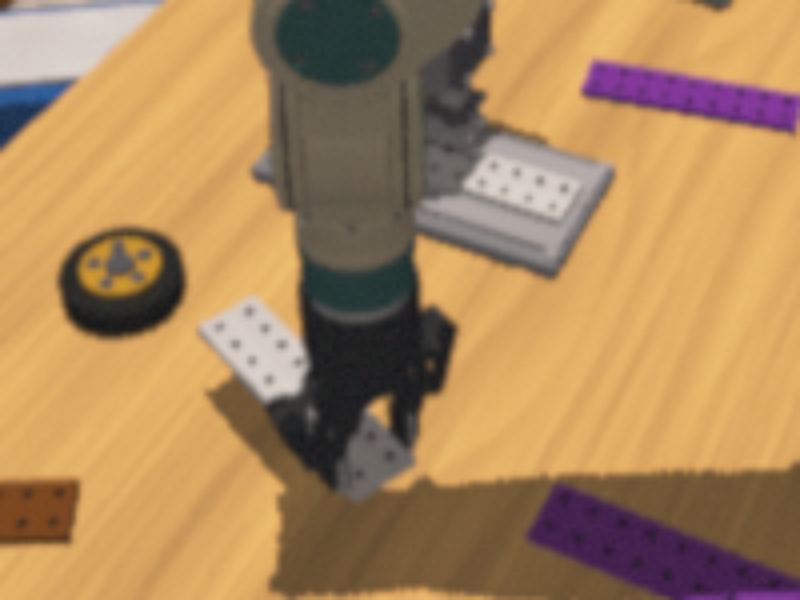

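The picture shows the plate held level near its front end (gripper around crop (350,430), far end at crop (225,315)). The base plate's front is clear, at crop (525,185).

```bash
python3 step.py .345 .12 .225 89.2
```

```text
t 4.15 pos [0.4522 0.3087 0.2444] rv [-0.6683 -3.0684  0.0057] F [ 0.8 -0.1 -2.7] gap 0.0474 j [ 0.48  0.28 -0.39  0.91 -0.    0.91]
slide [ 0.0633 -0.7203  0.0674] rot [-0.0006 -0.0002 -0.066 ] rows>= 4.4 2.8
```

```bash
python3 -m handwheel '[{"slide":[0.02,-0.2,0.02],"delta_rot":[0,0,-0.02],"fingers":1},{"slide":[0.04,-0.36,0.04],"delta_rot":[0,0,-0.04],"fingers":1},{"slide":[0.063,-0.54,0.067],"delta_rot":[0,0,-0.066],"fingers":1},{"slide":[0.063,-0.72,0.067],"delta_rot":[0,0,-0.066],"fingers":1},{"slide":[0.063,-0.72,0.067],"delta_rot":[0,0,-0.066],"fingers":1},{"slide":[0.063,-0.72,0.067],"delta_rot":[0,0,-0.066],"fingers":1},{"slide":[0.063,-0.72,0.067],"delta_rot":[0,0,-0.066],"fingers":1}]'
python3 step.py .345 -.037 .217 89.2
```

```text
time_s: 4.85
position: [0.3458, 0.1204, 0.2251]
tool_rot: [-0.024, -3.141, 0.003]
force: [0.9, 0.8, -1.5]
finger_gap: 0.0481
gripper_force: 63.0
t 4.85 pos [0.3458 0.1204 0.2251] rv [-2.4000e-02 -3.1409e+00  3.1000e-03] F [ 0.9  0.8 -1.5] gap 0.0481 j [ 0.16  0.   -0.77  0.8  -0.    0.17]
slide [-0.0054 -0.5245  0.0279] rot [-0.0003 -0.0001 -0.0002] rows>= 3.2 0.0
```

```bash
python3 -m handwheel '[{"slide":[0,-0.15,0.028],"delta_rot":[0,0,0],"fingers":1},{"slide":[0,-0.3,0.028],"delta_rot":[0,0,0],"fingers":1},{"slide":[0,-0.42,0.028],"delta_rot":[0,0,0],"fingers":1},{"slide":[0,-0.5245,0.028],"delta_rot":[0,0,0],"fingers":1},{"slide":[0,-0.5245,0.028],"delta_rot":[0,0,0],"fingers":1},{"slide":[0,-0.5245,0.028],"delta_rot":[0,0,0],"fingers":1},{"slide":[0,-0.5245,0.028],"delta_rot":[0,0,0],"fingers":1}]'
cat > pl.py <<'E'
import sys
from geo import *
from look import *
from step import *
def plate(f,x0,x1,zlo,zhi,h):
    P=cloud(f);hs=cv2.cvtColor(f['pixels'],cv2.COLOR_BGR2HSV)
    m=(hs[...,2]>140)&(hs[...,1]<60)&(P[...,2]>zlo)&(P[...,2]<zhi)&(P[...,0]>x0)&(P[...,0]<x1)&(abs(P[...,1]+.04)<.06)
    return m,P
nm=sys.argv[1]
for n in('top','side'):
    f=grab(n,nm+n);np.savez(nm+n+'.npz',**f)
    cv2.imwrite(f'pics/{nm}{n}c.png',cv2.resize(f['pixels'][130:280,270:430],None,fx=4,fy=4))
    m,P=plate(f,.38,.56,.036,.07,0)
    Q=P[m];print(n,len(Q),Q.mean(0),np.round(cv2.minAreaRect((Q[:,:2]*1000).astype(np.float32)),1) if 0 else cv2.minAreaRect((Q[:,:2]*1000).astype(np.float32)),'xmax',Q[:,0].max(), np.linalg.lstsq(np.c_[Q[:,:2]-Q[:,:2].mean(0),np.ones(len(Q))],Q[:,2],rcond=None)[0])
go([.4745,-.0384,.217],down(89.2))
E
python3 pl.py a
```

```text
time_s: 5.55
position: [0.3443, -0.036, 0.2175]
tool_rot: [-0.02, -3.141, 0.002]
force: [0.0, 0.2, -2.7]
finger_gap: 0.0479
gripper_force: 63.2
top 426 [ 0.4711 -0.0424  0.0491] ((475.8558349609375, -41.746665954589844), (47.04204177856445, 131.8239288330078), 89.22522735595703) xmax 0.5416367562859833 [-0.0375  0.      0.0491]
side 410 [ 0.461  -0.0359  0.0483] ((459.6906433105469, -37.68451690673828), (134.03775024414062, 54.389007568359375), 0.4965854585170746) xmax 0.5268868523273761 [-0.0327 -0.0081  0.0483]
t 5.65 pos [ 0.344  -0.0358  0.2175] rv [-0.0185 -3.1415  0.0028] F [-0.2  0.7 -2.4] gap 0.0476 j [-0.29 -0.02 -0.82  0.77 -0.   -0.28]
slide [-0.435  -0.0037  0.0015] rot [-0.0003 -0.      0.0003] rows>= 2.6 0.0
```

```bash
python3 -c "
import cv2,numpy as np
a=cv2.imread('pics/atopc.png');b=cv2.imread('pics/asidec.png')
cv2.imwrite('pics/acat.png',cv2.resize(np.hstack([a,b]),(800,375)))"
```

```text
(no output)
```

View pics/acat.png

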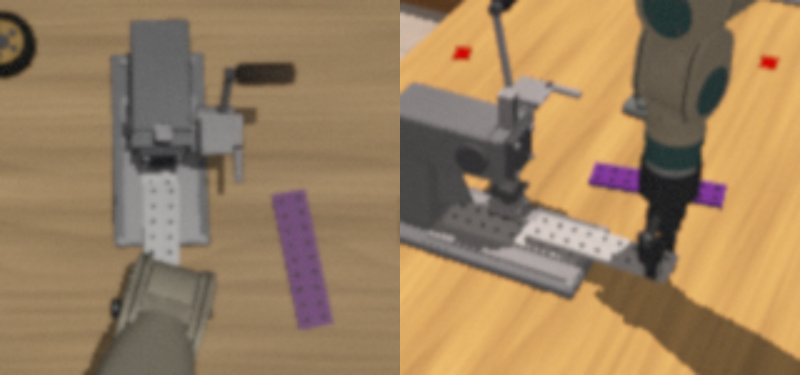

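The left half (top view) shows the cover in line with the press, its far end at about (157,172), just short of the foot. The right half (side view) shows it level, above the base and below the foot.

Run:
```python
from geo import *
for fn,roi,h in(('top0.npz',(325,200,344,232),.028),('atop.npz',(318,200,350,234),.049)):
    f=dict(np.load(fn))
    for thr in(150,160,165,170):
        m,c=white(f,roi,thr=thr);L=[];Rr=[]
        for i in range(203,225):
            x=np.where(m[i])[0]
            if len(x)>5:L.append((x[0]-.5,i));Rr.append((x[-1]+.5,i))
        L=toplane(f,L,h);Rr=toplane(f,Rr,h);C=(L+Rr)/2
        print(fn,thr,len(L),'width',np.median(L-Rr,0)[1],'line',np.polyfit(C[:,0]-.5,C[:,1],1))
f=dict(np.load('aside.npz'));g=dict(np.load('side0.npz'))
for thr in(150,160,170,180):
    print(rect(f,(300,195,370,245),.049,thr=thr),rect(g,(285,205,355,245),.028,thr=thr))
```

```text
top0.npz 150 22 width 0.06908361287005993 line [-0.0143 -0.0405]
top0.npz 160 21 width 0.054430933741329325 line [ 0.0134 -0.0399]
top0.npz 165 21 width 0.05093433610738815 line [-0.002  -0.0388]
top0.npz 170 21 width 0.047259142361146714 line [ 0.0045 -0.0401]
atop.npz 150 22 width 0.07165407185398402 line [ 0.2238 -0.0439]
atop.npz 160 22 width 0.05026037936408097 line [-0.0102 -0.0415]
atop.npz 165 22 width 0.046672988688524 line [ 0.0027 -0.0403]
atop.npz 170 12 width 0.03579330472460239 line [ 0.1231 -0.0399]
(474.3490905761719, -8.022598266601562, 134.84359741210938, 135.67420959472656, 76.25653076171875) (499.08331298828125, -29.421363830566406, 115.77837371826172, 119.55863952636719, 1.2432377338409424)
(469.26214599609375, -11.799713134765625, 116.54888916015625, 144.18714904785156, 85.99613189697266) (492.5318603515625, -50.5098991394043, 100.54092407226562, 77.64279174804688, 1.262060284614563)
(463.19024658203125, -30.36772918701172, 141.52490234375, 70.66498565673828, 4.129334926605225) (496.6514587402344, -38.66022872924805, 51.953495025634766, 87.62104034423828, 89.7898178100586)
(464.2095947265625, -31.127239227294922, 137.81887817382812, 68.04656982421875, 4.986444473266602) (496.7668151855469, -37.944847106933594, 47.542850494384766, 85.79766845703125, 89.76812744140625)
```

```bash
python3 -m handwheel '[{"slide":[-0.1,0.001,0],"delta_rot":[0,0,-0.001],"fingers":1},{"slide":[-0.2,0.001,0],"delta_rot":[0,0,-0.001],"fingers":1},{"slide":[-0.3,0.002,0],"delta_rot":[0,0,-0.001],"fingers":1},{"slide":[-0.38,0.002,0],"delta_rot":[0,0,-0.001],"fingers":1},{"slide":[-0.428,0.002,0],"delta_rot":[0,0,-0.001],"fingers":1},{"slide":[-0.428,0.002,0],"delta_rot":[0,0,-0.001],"fingers":1},{"slide":[-0.428,0.002,0],"delta_rot":[0,0,-0.001],"fingers":1}]'
python3 step.py .4725 -.0355 .203 89.6
```

```text
time_s: 6.35
position: [0.4712, -0.0373, 0.2172]
tool_rot: [-0.011, -3.139, 0.003]
force: [-1.6, -0.0, -2.2]
finger_gap: 0.0478
gripper_force: 63.2
t 6.35 pos [ 0.4712 -0.0373  0.2172] rv [-1.0800e-02 -3.1394e+00  2.7000e-03] F [-1.6 -0.  -2.2] gap 0.0478 j [-0.22  0.2  -0.57  0.8  -0.   -0.21]
slide [-0.0043  0.0062  0.0473] rot [-0.0003 -0.0003  0.    ] rows>= 0.3 0.0
```

```bash
python3 -m handwheel '[{"slide":[-0.004,0.006,0.015],"delta_rot":[0,0,0],"fingers":1},{"slide":[-0.004,0.006,0.03],"delta_rot":[0,0,0],"fingers":1},{"slide":[-0.004,0.006,0.042],"delta_rot":[0,0,0],"fingers":1},{"slide":[-0.004,0.006,0.052],"delta_rot":[0,0,0],"fingers":1},{"slide":[-0.004,0.006,0.052],"delta_rot":[0,0,0],"fingers":1},{"slide":[-0.004,0.006,0.052],"delta_rot":[0,0,0],"fingers":1}]'
python3 step.py .4725 -.0355 .203 89.6
```

```text
time_s: 6.95
position: [0.4735, -0.0363, 0.2021]
tool_rot: [0.013, 3.141, -0.003]
force: [-0.0, -0.7, -1.6]
finger_gap: 0.0477
gripper_force: 63.4
t 6.95 pos [ 0.4735 -0.0363  0.2021] rv [ 0.0128  3.141  -0.0034] F [-0.  -0.7 -1.6] gap 0.0477 j [-0.21  0.22 -0.58  0.77 -0.   -0.2 ]
slide [ 0.0032  0.0027 -0.0029] rot [-0.0003  0.0001 -0.0002] rows>= 0.0 0.0
```

```bash
python3 -m handwheel '[{"slide":[0.003,0.0,0.006],"delta_rot":[0,0,0],"fingers":1},{"slide":[0.003,0.0,0.006],"delta_rot":[0,0,0],"fingers":1}]'
python3 -m handwheel '[{"slide":[0,0,0],"delta_rot":[0,0,0],"fingers":-1},{"slide":[0,0,0],"delta_rot":[0,0,0],"fingers":-1},{"slide":[0,0,0],"delta_rot":[0,0,0],"fingers":-1},{"slide":[0,0,0],"delta_rot":[0,0,0],"fingers":-1},{"slide":[0,0,-0.1],"delta_rot":[0,0,0],"fingers":-1},{"slide":[0.1,0,-0.2],"delta_rot":[0,0,0],"fingers":-1},{"slide":[0.25,0,-0.3],"delta_rot":[0,0,0],"fingers":-1},{"slide":[0.38,0,-0.4],"delta_rot":[0,0,0],"fingers":-1},{"slide":[0.38,0,-0.4],"delta_rot":[0,0,0],"fingers":-1},{"slide":[0.38,0,-0.4],"delta_rot":[0,0,0],"fingers":-1}]'
cat > b.py <<'E'
import sys
from geo import *
from look import *
a=[]
for n,(x,y) in(('top',(300,165)),('side',(270,170))):
    f=grab(n,sys.argv[1]+n);np.savez(sys.argv[1]+n+'.npz',**f)
    a.append(cv2.resize(f['pixels'][y:y+80,x:x+90],(400,356),interpolation=cv2.INTER_CUBIC))
    P=cloud(f)
    for roi in(((318,195,352,232) if n=='top' else (285,205,355,245)),):
      for thr in (160,170,180):
        try: print(n,thr,np.round(rect(f,roi,.036,thr=thr),1))
        except Exception: pass
cv2.imwrite(f'pics/{sys.argv[1]}cat.png',np.hstack(a))
E
python3 b.py b
```

```text
time_s: 7.15
position: [0.4733, -0.0364, 0.2015]
tool_rot: [0.013, 3.139, -0.003]
force: [-3.3, 1.3, 6.6]
finger_gap: 0.0473
gripper_force: 64.2
time_s: 8.15
position: [0.3583, -0.0351, 0.3212]
tool_rot: [0.013, 3.137, -0.005]
force: [-0.1, -1.1, -1.4]
finger_gap: 0.0851
gripper_force: 0.0
top 160 [496.3 -38.6  47.3  83.9  89.3]
top 170 [496.2 -38.5  47.   76.6  89.3]
side 160 [495.5 -21.3 114.8 118.5   1.2]
side 170 [491.4 -46.4  71.4 102.3  89.7]
side 180 [498.5 -38.4  83.5  53.    0.2]
```

View pics/bcat.png

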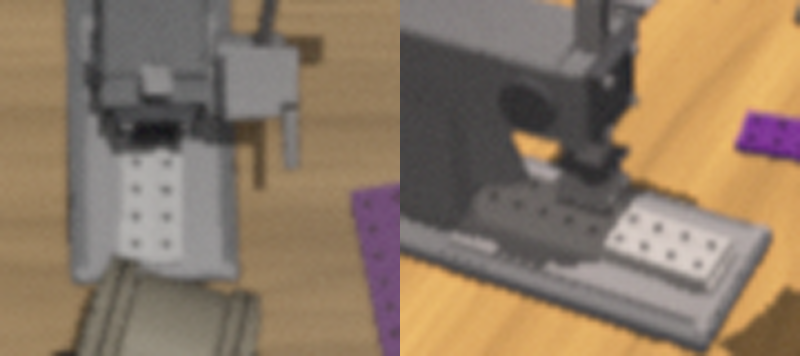

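The left half shows the plate centred on the bed, with its front end at about (150,258). The right half shows it flat on the base, with the front face of the pile at (715,270). I'll zoom in on that front edge to check it is flush.

Run:
```python
from geo import *
fs=dict(np.load('bside.npz'));f=fs['pixels'];g=dict(np.load('side0.npz'))['pixels']
a=[cv2.resize(q[205:245,310:350],(400,400),interpolation=cv2.INTER_CUBIC) for q in(f,g)]
cv2.imwrite('pics/bz.png',cv2.convertScaleAbs(np.hstack(a),alpha=1.3,beta=-40))
K,T=fs['camera_matrix'],fs['extrinsics'];Ti=np.linalg.inv(T)
def pr(p):
    c=Ti@np.r_[p,1];q=K@c[:3];return q[:2]/q[2]
c=np.array([.4538,-.0385])
for z in(.02,.028,.036):
    print(z,[((pr([c[0]+dx,c[1]+s*.025,z])-[310,205])*10).round(0) for dx in(0,) for s in(-1,1)])
print((pr([.4588,-.0385,.036])-pr([.4538,-.0385,.036]))*10)
```

```text
0.02 [array([350., 215.]), array([291., 306.])]
0.028 [array([351., 198.]), array([292., 288.])]
0.036 [array([352., 180.]), array([293., 271.])]
[-13.7206  -4.4366]
```

View pics/bz.png

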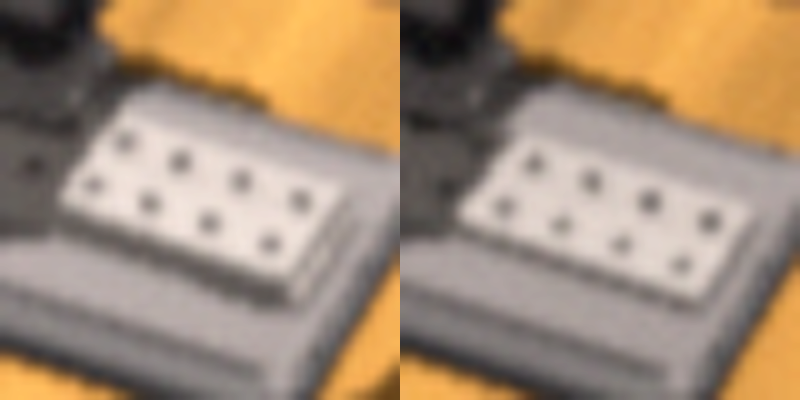

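The zoom compares the cover (left) with the bare base (right). The holes moved by about (-9.5,-20) crop pixels, where a flush plate would give (+1,-17.5). A light ledge also shows at the front (340,230). So the cover sits about 3 mm too far in, and I'll regrip it, lift slightly and draw it 2.5 mm forward.

```bash
python3 step.py .4733 -.0364 .2045 89.6
```

```text
t 8.25 pos [ 0.3591 -0.0352  0.3199] rv [ 0.0126  3.1405 -0.0035] F [-1.1 -0.8 -0.3] gap 0.0852 j [-0.28 -0.14 -0.66  1.05 -0.   -0.27]
slide [-3.802e-01 -1.000e-04  3.851e-01] rot [-0.0004  0.0002 -0.0002] rows>= 3.2 0.0
```

```bash
python3 -m handwheel '[{"slide":[-0.15,0,0.1],"delta_rot":[0,0,0],"fingers":-1},{"slide":[-0.3,0,0.2],"delta_rot":[0,0,0],"fingers":-1},{"slide":[-0.38,0,0.3],"delta_rot":[0,0,0],"fingers":-1},{"slide":[-0.38,0,0.385],"delta_rot":[0,0,0],"fingers":-1},{"slide":[-0.38,0,0.385],"delta_rot":[0,0,0],"fingers":-1},{"slide":[-0.38,0,0.385],"delta_rot":[0,0,0],"fingers":-1},{"slide":[-0.38,0,0.385],"delta_rot":[0,0,0],"fingers":1},{"slide":[-0.38,0,0.385],"delta_rot":[0,0,0],"fingers":1},{"slide":[-0.38,0,0.385],"delta_rot":[0,0,0],"fingers":1},{"slide":[-0.38,0,0.385],"delta_rot":[0,0,0],"fingers":1},{"slide":[-0.38,0,0.385],"delta_rot":[0,0,0],"fingers":1},{"slide":[-0.38,0,0.385],"delta_rot":[0,0,0],"fingers":1}]'
python3 step.py .4705 -.0364 .2065 89.6
```

```text
time_s: 9.45
position: [0.4758, -0.0366, 0.2094]
tool_rot: [0.012, 3.131, -0.004]
force: [-1.5, 1.5, 16.9]
finger_gap: 0.0006
gripper_force: 8.5
t 9.45 pos [ 0.4758 -0.0366  0.2094] rv [ 0.0121  3.1306 -0.0044] F [-1.5  1.5 16.9] gap 0.0006 j [-0.21  0.21 -0.58  0.77 -0.   -0.2 ]
slide [0.0177 0.0007 0.0095] rot [-0.0004  0.0017 -0.0001] rows>= 0.1 0.1
```

Too high: the fingers closed over the top of the plate. I'll reopen, go lower and grip again.

```bash
python3 -m handwheel '[{"slide":[0,0,-0.05],"delta_rot":[0,0,0],"fingers":1},{"slide":[0,0,-0.05],"delta_rot":[0,0,0],"fingers":-1},{"slide":[0,0,-0.05],"delta_rot":[0,0,0],"fingers":-1},{"slide":[0,0,-0.05],"delta_rot":[0,0,0],"fingers":-1},{"slide":[0,0,-0.05],"delta_rot":[0,0,0],"fingers":-1},{"slide":[0,0,-0.05],"delta_rot":[0,0,0],"fingers":-1},{"slide":[0,0,0.014],"delta_rot":[0,0,0],"fingers":-1},{"slide":[0,0,0.014],"delta_rot":[0,0,0],"fingers":-1},{"slide":[0,0,0.014],"delta_rot":[0,0,0],"fingers":-1}]'
python3 b.py c | head -2
python3 step.py .4733 -.0364 .2012 89.6
```

```text
time_s: 10.35
position: [0.4721, -0.0361, 0.2001]
tool_rot: [-0.012, -3.14, 0.003]
force: [-0.6, 0.2, 1.0]
finger_gap: 0.0853
gripper_force: 0.0
side 160 [534.2 -40.8  56.7  17.1  82.6]
side 170 [534.6 -40.3  15.6  55.8   1.8]
t 10.45 pos [ 0.4728 -0.0363  0.2009] rv [ 0.0125  3.1409 -0.0035] F [ 0.  -0.7 -0.2] gap 0.0852 j [-0.21  0.22 -0.59  0.76 -0.   -0.2 ]
slide [-0.0017 -0.0004 -0.001 ] rot [-0.0004  0.0001 -0.0002] rows>= 0.0 0.0
```

```bash
python3 -m handwheel '[{"slide":[0,0,0],"delta_rot":[0,0,0],"fingers":1},{"slide":[0,0,0],"delta_rot":[0,0,0],"fingers":1},{"slide":[0,0,0],"delta_rot":[0,0,0],"fingers":1},{"slide":[0,0,0],"delta_rot":[0,0,0],"fingers":1},{"slide":[0,0,0],"delta_rot":[0,0,0],"fingers":1},{"slide":[0,0,0],"delta_rot":[0,0,0],"fingers":1}]'
python3 step.py .4703 -.0364 .2032 89.6
```

```text
time_s: 11.05
position: [0.473, -0.0364, 0.2015]
tool_rot: [0.013, 3.14, -0.004]
force: [-1.3, 0.0, 5.3]
finger_gap: 0.0476
gripper_force: 61.3
t 11.05 pos [ 0.473  -0.0364  0.2015] rv [ 0.0126  3.14   -0.0042] F [-1.3  0.   5.3] gap 0.0476 j [-0.21  0.22 -0.59  0.76 -0.   -0.2 ]
slide [ 0.0091 -0.0002 -0.0056] rot [-0.0004  0.0003 -0.0002] rows>= 0.1 0.0
```

```bash
python3 -m handwheel '[{"slide":[0,0,-0.014],"delta_rot":[0,0,0],"fingers":1},{"slide":[0,0,-0.014],"delta_rot":[0,0,0],"fingers":1},{"slide":[0.005,0,-0.014],"delta_rot":[0,0,0],"fingers":1},{"slide":[0.0095,0,-0.014],"delta_rot":[0,0,0],"fingers":1},{"slide":[0.0095,0,-0.014],"delta_rot":[0,0,0],"fingers":1}]'
python3 -m handwheel '[{"slide":[0,0,0.007],"delta_rot":[0,0,0],"fingers":1},{"slide":[0,0,0.013],"delta_rot":[0,0,0],"fingers":1},{"slide":[0,0,0.013],"delta_rot":[0,0,0],"fingers":1}]'
python3 -m handwheel '[{"slide":[0,0,0],"delta_rot":[0,0,0],"fingers":-1},{"slide":[0,0,0],"delta_rot":[0,0,0],"fingers":-1},{"slide":[0,0,0],"delta_rot":[0,0,0],"fingers":-1},{"slide":[0,0,0],"delta_rot":[0,0,0],"fingers":-1},{"slide":[0,0,0],"delta_rot":[0,0,0],"fingers":-1},{"slide":[0,0,-0.1],"delta_rot":[0,0,0],"fingers":-1},{"slide":[0.1,0,-0.2],"delta_rot":[0,0,0],"fingers":-1},{"slide":[0.25,0,-0.3],"delta_rot":[0,0,0],"fingers":-1},{"slide":[0.38,0,-0.4],"delta_rot":[0,0,0],"fingers":-1},{"slide":[0.38,0,-0.4],"delta_rot":[0,0,0],"fingers":-1},{"slide":[0.38,0,-0.4],"delta_rot":[0,0,0],"fingers":-1}]'
python3 b.py d
python3 - <<'E'
from geo import *
a=[cv2.resize(dict(np.load(q))['pixels'][205:245,310:350],(400,400),interpolation=cv2.INTER_CUBIC) for q in('dside.npz','side0.npz')]
cv2.imwrite('pics/dz.png',cv2.convertScaleAbs(np.hstack(a),alpha=1.3,beta=-40))
E
```

```text
time_s: 11.55
position: [0.4692, -0.0361, 0.2044]
tool_rot: [-0.013, -3.141, 0.003]
force: [0.3, -0.7, -0.7]
finger_gap: 0.0474
gripper_force: 62.0
time_s: 11.85
position: [0.4696, -0.0362, 0.2015]
tool_rot: [-0.012, -3.141, 0.003]
force: [-3.2, 0.6, 6.8]
finger_gap: 0.0478
gripper_force: 63.0
time_s: 12.95
position: [0.3555, -0.0351, 0.3218]
tool_rot: [0.013, 3.137, -0.005]
force: [-0.4, -0.6, -0.4]
finger_gap: 0.0854
gripper_force: 0.0
top 160 [498.1 -38.6  47.2  87.6  89.3]
top 170 [498.  -38.5  47.   80.3  89.3]
side 160 [489.4 -26.4 118.2 110.1  85.5]
side 170 [490.7 -45.4 103.8  69.2   2.1]
side 180 [497.3 -38.7  53.1  87.5  89.7]
```

View pics/dz.png

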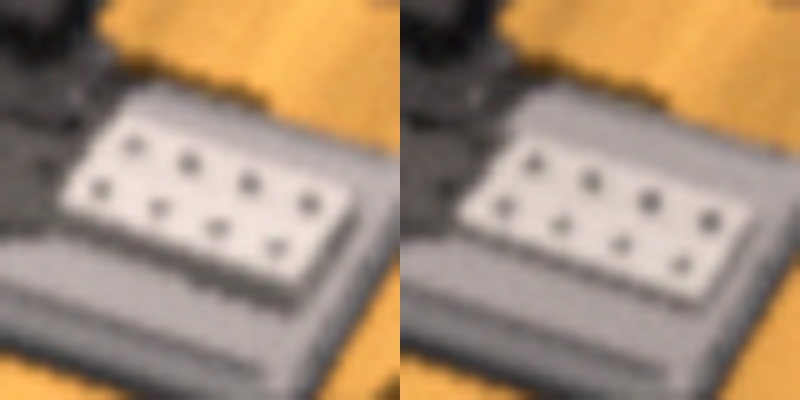

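The cover (left) now has no ledge, and its hole shift is about (-2,-17.7), so it is flush within about 1 mm. Next is the catch pin.

```bash
python3 - <<'E'
from geo import *
for n in('dtop','dside','top0','side0'):
    f=dict(np.load(n+'.npz'));P=cloud(f).reshape(-1,3)
    Q=P[(P[:,2]>.19)&(P[:,2]<.225)&(P[:,0]>.48)&(P[:,0]<.535)&(P[:,1]<-.115)&(P[:,1]>-.16)]
    print(n,len(Q),np.median(Q,0),Q.min(0),Q.max(0))
    Q=P[(P[:,2]>.24)&(P[:,2]<.26)&(P[:,0]>.54)&(P[:,0]<.59)&(abs(P[:,1]+.04)<.02)];print(' ram',len(Q),Q.mean(0))
E
python3 step.py .517 -.138 .45 90
```

```text
dtop 34 [ 0.5175 -0.1373  0.2117] [ 0.5043 -0.1445  0.1985] [ 0.5344 -0.1332  0.2156]
 ram 49 [ 0.5608 -0.0402  0.2501]
dside 34 [ 0.518  -0.1321  0.2069] [ 0.5051 -0.1393  0.1991] [ 0.5339 -0.1274  0.2121]
 ram 39 [ 0.5614 -0.0339  0.2476]
top0 34 [ 0.5182 -0.1372  0.2094] [ 0.5047 -0.1437  0.2031] [ 0.5345 -0.1333  0.22  ]
 ram 49 [ 0.5608 -0.0402  0.2501]
side0 34 [ 0.5192 -0.1321  0.2071] [ 0.5043 -0.1389  0.2004] [ 0.5339 -0.1258  0.2125]
 ram 39 [ 0.5612 -0.0341  0.2473]
t 13.05 pos [ 0.3563 -0.0352  0.3205] rv [ 0.0126  3.1404 -0.0036] F [ 0.5 -0.9 -0.1] gap 0.0857 j [-0.28 -0.15 -0.67  1.05 -0.   -0.27]
slide [-0.5389 -0.3394 -0.4301] rot [-0.0004  0.0002 -0.0013] rows>= 4.6 0.1
```

```bash
python3 -m handwheel '[{"slide":[0,0,-0.15],"delta_rot":[0,0,0],"fingers":0},{"slide":[-0.1,-0.08,-0.3],"delta_rot":[0,0,0],"fingers":0},{"slide":[-0.25,-0.18,-0.4],"delta_rot":[0,0,-0.001],"fingers":0},{"slide":[-0.4,-0.3,-0.43],"delta_rot":[0,0,-0.001],"fingers":0},{"slide":[-0.526,-0.335,-0.43],"delta_rot":[0,0,-0.001],"fingers":0},{"slide":[-0.526,-0.335,-0.43],"delta_rot":[0,0,-0.001],"fingers":0},{"slide":[-0.526,-0.335,-0.43],"delta_rot":[0,0,-0.001],"fingers":0},{"slide":[-0.526,-0.335,-0.43],"delta_rot":[0,0,-0.001],"fingers":0}]'
python3 step.py .514 -.1365 .368 90
```

```text
time_s: 13.85
position: [0.5133, -0.1366, 0.448]
tool_rot: [-0.002, -3.138, 0.001]
force: [-1.1, 0.3, -0.5]
finger_gap: 0.0426
gripper_force: 0.0
t 13.85 pos [ 0.5133 -0.1366  0.448 ] rv [-2.4000e-03 -3.1381e+00  7.0000e-04] F [-1.1  0.3 -0.5] gap 0.0426 j [-0.38  0.09 -0.16  1.32 -0.   -0.38]
slide [-0.0031  0.0006  0.2665] rot [-0.0001 -0.0006 -0.0002] rows>= 1.6 0.0
```

```bash
python3 -m handwheel '[{"slide":[0,0,0.13],"delta_rot":[0,0,0],"fingers":0},{"slide":[0,0,0.266],"delta_rot":[0,0,0],"fingers":0},{"slide":[0,0,0.266],"delta_rot":[0,0,0],"fingers":0},{"slide":[0,0,0.266],"delta_rot":[0,0,0],"fingers":1},{"slide":[0,0,0.266],"delta_rot":[0,0,0],"fingers":1},{"slide":[0,0,0.266],"delta_rot":[0,0,0],"fingers":1},{"slide":[0,0,0.266],"delta_rot":[0,0,0],"fingers":1},{"slide":[0,0,0.266],"delta_rot":[0,0,0],"fingers":1}]'
python3 step.py .514 -.1365 .368 90
python3 - <<'E'
import numpy as np
for t in(.3,.6,.9,1.2,1.5,1.8,1.95): print(t,'y',round((50-50*np.cos(t))/300,4),'z',round(-50*np.sin(t)/300,4))
E
```

```text
time_s: 14.65
position: [0.5133, -0.1364, 0.3725]
tool_rot: [0.002, 3.138, -0.003]
force: [-0.2, 4.4, 6.0]
finger_gap: 0.009
gripper_force: 59.2
t 14.65 pos [ 0.5133 -0.1364  0.3725] rv [ 1.5000e-03  3.1377e+00 -2.5000e-03] F [-0.2  4.4  6. ] gap 0.009 j [-0.38  0.13 -0.28  1.16 -0.   -0.38]
slide [-0.0024 -0.0002  0.0151] rot [-0.0003  0.0006 -0.0002] rows>= 0.1 0.0
0.3 y 0.0074 z -0.0493
0.6 y 0.0291 z -0.0941
0.9 y 0.0631 z -0.1306
1.2 y 0.1063 z -0.1553
1.5 y 0.1549 z -0.1662
1.8 y 0.2045 z -0.1623
1.95 y 0.2284 z -0.1548
```

```bash
python3 -m handwheel '[{"slide":[0,0.007,-0.06],"delta_rot":[0,0,0],"fingers":1},{"slide":[0,0.029,-0.107],"delta_rot":[0,0,0],"fingers":1},{"slide":[0,0.063,-0.144],"delta_rot":[0,0,0],"fingers":1},{"slide":[0,0.085,-0.158],"delta_rot":[0,0,0],"fingers":1},{"slide":[0,0.106,-0.168],"delta_rot":[0,0,0],"fingers":1},{"slide":[0,0.106,-0.168],"delta_rot":[0,0,0],"fingers":1}]'
python3 step.py .514 -.1365 .368 90
```

```text
time_s: 15.25
position: [0.5127, -0.104, 0.422]
tool_rot: [0.001, 3.139, -0.004]
force: [-0.2, 0.1, -0.2]
finger_gap: -0.0
gripper_force: 0.0
t 15.25 pos [ 0.5127 -0.104   0.422 ] rv [ 1.3000e-03  3.1395e+00 -3.6000e-03] F [-0.2  0.1 -0.2] gap -0.0 j [-0.32  0.09 -0.22  1.26 -0.   -0.32]
slide [-0.0039 -0.1081  0.1801] rot [-0.0004  0.0003 -0.0001] rows>= 1.3 0.0
```

The fingers slipped off the pin, because it was pinched too close to their tips. I'll check the catch and regrip deeper.

```bash
python3 -m handwheel '[{"slide":[0,0,-0.1],"delta_rot":[0,0,0],"fingers":0},{"slide":[0,-0.108,-0.1],"delta_rot":[0,0,0],"fingers":0},{"slide":[0,-0.108,-0.1],"delta_rot":[0,0,0],"fingers":0},{"slide":[0,-0.108,-0.1],"delta_rot":[0,0,0],"fingers":0}]' >/dev/null
python3 - <<'E'
from geo import *
from look import *
for n in('side','top'):
    f=grab(n,'e'+n);P=cloud(f).reshape(-1,3)
    for lo,hi in((.195,.225),(.225,.26)):
        Q=P[(P[:,2]>lo)&(P[:,2]<hi)&(P[:,0]>.48)&(P[:,0]<.533)&(P[:,1]<-.0)&(P[:,1]>-.16)];print(n,lo,len(Q),np.median(Q,0) if len(Q) else '')
E
python3 step.py .514 -.1365 .359 90
```

```text
side 0.195 32 [ 0.518  -0.1316  0.2079]
side 0.225 0 
top 0.195 0 
top 0.225 0 
t 15.75 pos [ 0.5122 -0.1367  0.4497] rv [-2.5000e-03 -3.1399e+00  1.4000e-03] F [-0.3  0.5 -0.6] gap 0.0422 j [-0.38  0.09 -0.16  1.32 -0.   -0.38]
slide [-0.0064  0.0008  0.3023] rot [-0.0001 -0.0003 -0.0003] rows>= 1.8 0.0
```

Catch is back on at the same place.

```bash
python3 -m handwheel '[{"slide":[-0.003,0,0.13],"delta_rot":[0,0,0],"fingers":0},{"slide":[-0.005,0,0.27],"delta_rot":[0,0,0],"fingers":0},{"slide":[-0.005,0,0.302],"delta_rot":[0,0,0],"fingers":0},{"slide":[-0.005,0,0.302],"delta_rot":[0,0,0],"fingers":0},{"slide":[-0.005,0,0.302],"delta_rot":[0,0,0],"fingers":1},{"slide":[-0.005,0,0.302],"delta_rot":[0,0,0],"fingers":1},{"slide":[-0.005,0,0.302],"delta_rot":[0,0,0],"fingers":1},{"slide":[-0.005,0,0.302],"delta_rot":[0,0,0],"fingers":1},{"slide":[-0.005,0,0.302],"delta_rot":[0,0,0],"fingers":1}]'
python3 step.py .514 -.1365 .359 90
```

```text
time_s: 16.65
position: [0.5151, -0.1367, 0.3625]
tool_rot: [0.001, 3.137, 0.0]
force: [0.6, 5.4, 3.9]
finger_gap: 0.01
gripper_force: 58.5
t 16.65 pos [ 0.5151 -0.1367  0.3625] rv [7.0000e-04 3.1366e+00 1.0000e-04] F [0.6 5.4 3.9] gap 0.01 j [-0.38  0.14 -0.29  1.14  0.   -0.38]
slide [0.0036 0.0006 0.0118] rot [ 0.      0.0008 -0.0001] rows>= 0.1 0.0
```

```bash
python3 -m handwheel '[{"slide":[0,0.003,-0.03],"delta_rot":[0,0,0],"fingers":1},{"slide":[0,0.008,-0.06],"delta_rot":[0,0,0],"fingers":1},{"slide":[0,0.018,-0.085],"delta_rot":[0,0,0],"fingers":1},{"slide":[0,0.03,-0.106],"delta_rot":[0,0,0],"fingers":1},{"slide":[0,0.047,-0.126],"delta_rot":[0,0,0],"fingers":1},{"slide":[0,0.065,-0.141],"delta_rot":[0,0,0],"fingers":1}]'
python3 -m handwheel '[{"slide":[0,0.022,-0.017],"delta_rot":[0,0,0],"fingers":1},{"slide":[0,0.044,-0.025],"delta_rot":[0,0,0],"fingers":1},{"slide":[0,0.068,-0.032],"delta_rot":[0,0,0],"fingers":1},{"slide":[0,0.092,-0.034],"delta_rot":[0,0,0],"fingers":1},{"slide":[0,0.117,-0.034],"delta_rot":[0,0,0],"fingers":1},{"slide":[0,0.14,-0.03],"delta_rot":[0,0,0],"fingers":1},{"slide":[0,0.165,-0.022],"delta_rot":[0,0,0],"fingers":1},{"slide":[0,0.165,-0.022],"delta_rot":[0,0,0],"fingers":1}]'
```

```text
time_s: 17.25
position: [0.5149, -0.1187, 0.4041]
tool_rot: [0.004, 3.139, -0.013]
force: [2.0, -6.0, 3.6]
finger_gap: 0.0095
gripper_force: 58.6
time_s: 18.05
position: [0.5145, -0.0673, 0.4119]
tool_rot: [-0.0, 3.137, -0.001]
force: [-0.1, 4.1, 8.6]
finger_gap: 0.0093
gripper_force: 64.5
```

The pin is now at about 1.95 rad, against its stop. I'll let go, rise and head for the lever.

```bash
python3 -m handwheel '[{"slide":[0,0,0],"delta_rot":[0,0,0],"fingers":0},{"slide":[0,0,0],"delta_rot":[0,0,0],"fingers":0},{"slide":[0,0,0],"delta_rot":[0,0,0],"fingers":0},{"slide":[0,0,0],"delta_rot":[0,0,0],"fingers":0},{"slide":[0,0,-0.1],"delta_rot":[0,0,0],"fingers":0},{"slide":[0,0,-0.2],"delta_rot":[0,0,0],"fingers":0},{"slide":[0,0,-0.38],"delta_rot":[0,0,0],"fingers":0},{"slide":[0,0,-0.38],"delta_rot":[0,0,0],"fingers":0},{"slide":[0,0,-0.38],"delta_rot":[0,0,0],"fingers":-1}]'
python3 - <<'E'
from geo import *
from look import *
for n in('side','top'):
    f=grab(n,'f'+n);P=cloud(f).reshape(-1,3)
    if n=='side': cv2.imwrite('pics/fz.png',cv2.resize(f['pixels'][110:240,240:370],(600,600)))
    Q=P[(P[:,2]>.2)&(P[:,2]<.265)&(P[:,0]>.49)&(P[:,0]<.535)&(P[:,1]<-.0)&(P[:,1]>-.16)];print(n,len(Q),np.median(Q,0) if len(Q) else '')
    Q=P[(P[:,2]>.295)&(P[:,2]<.34)&(P[:,0]>.58)&(P[:,0]<.66)&(P[:,1]<-.13)&(P[:,1]>-.22)];print('grip',len(Q),Q.mean(0),Q.min(0),Q.max(0))
E
python3 step.py .619 -.167 .53 0
```

```text
time_s: 18.95
position: [0.5147, -0.0682, 0.5248]
tool_rot: [0.003, 3.137, -0.005]
force: [0.2, 0.5, -0.6]
finger_gap: 0.0561
gripper_force: 0.0
side 41 [ 0.5185 -0.061   0.2523]
grip 86 [ 0.6151 -0.1544  0.3218] [ 0.6057 -0.1846  0.3038] [ 0.6281 -0.1303  0.3294]
top 0 
grip 70 [ 0.6175 -0.1842  0.3243] [ 0.6064 -0.1953  0.3134] [ 0.6312 -0.1702  0.3336]
t 19.05 pos [ 0.514  -0.068   0.5217] rv [-2.9000e-03 -3.1402e+00  2.9000e-03] F [-0.3  0.9 -0.4] gap 0.0702 j [-0.26  0.05 -0.06  1.47 -0.   -0.25]
slide [-0.3505 -0.3293 -0.0275] rot [-4.000e-04  1.000e-04  2.497e-01] rows>= 2.9 10.5
```

View pics/fz.png

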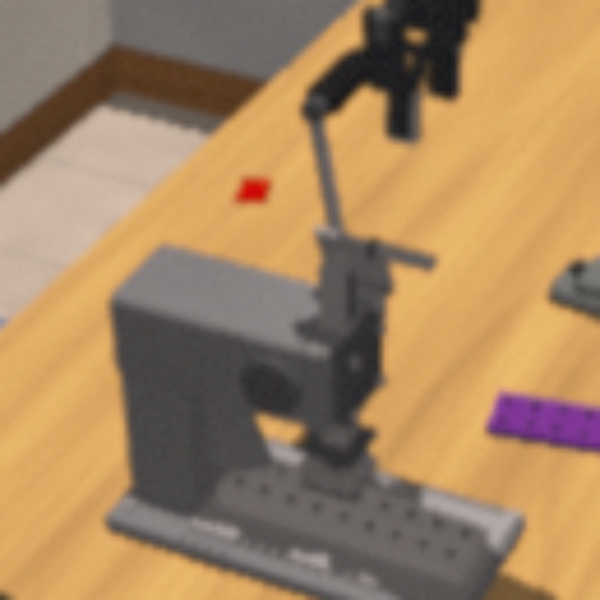

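The catch is flipped over (flap upright, pin at about (405,258)), the lever is up with its grip at (350,85), and the pile lies straight on the bed.

```bash
python3 -m handwheel '[{"slide":[-0.03,-0.03,-0.028],"delta_rot":[0,0,0.023],"fingers":-1},{"slide":[-0.06,-0.06,-0.028],"delta_rot":[0,0,0.046],"fingers":-1},{"slide":[-0.1,-0.1,-0.028],"delta_rot":[0,0,0.069],"fingers":-1},{"slide":[-0.14,-0.13,-0.028],"delta_rot":[0,0,0.092],"fingers":-1},{"slide":[-0.18,-0.16,-0.028],"delta_rot":[0,0,0.115],"fingers":-1},{"slide":[-0.22,-0.2,-0.028],"delta_rot":[0,0,0.138],"fingers":-1},{"slide":[-0.26,-0.24,-0.028],"delta_rot":[0,0,0.161],"fingers":-1},{"slide":[-0.3,-0.28,-0.028],"delta_rot":[0,0,0.184],"fingers":-1},{"slide":[-0.34,-0.32,-0.028],"delta_rot":[0,0,0.207],"fingers":-1},{"slide":[-0.35,-0.329,-0.028],"delta_rot":[0,0,0.23],"fingers":-1},{"slide":[-0.35,-0.329,-0.028],"delta_rot":[0,0,0.25],"fingers":-1},{"slide":[-0.35,-0.329,-0.028],"delta_rot":[0,0,0.25],"fingers":-1},{"slide":[-0.35,-0.329,-0.028],"delta_rot":[0,0,0.25],"fingers":-1}]'
python3 step.py .618 -.167 .464 0
```

```text
time_s: 20.35
position: [0.6189, -0.1668, 0.5297]
tool_rot: [-2.22, -2.222, 0.004]
force: [0.6, 0.1, 0.0]
finger_gap: 0.0854
gripper_force: 0.0
t 20.35 pos [ 0.6189 -0.1668  0.5297] rv [-2.2197 -2.2217  0.004 ] F [0.6 0.1 0. ] gap 0.0854 j [-0.36  0.27  0.23  1.53 -0.    1.21]
slide [-0.0004 -0.0023  0.2191] rot [-0.0004  0.0002  0.0001] rows>= 1.3 0.0
```

```bash
python3 -m handwheel '[{"slide":[0,0,0.11],"delta_rot":[0,0,0],"fingers":-1},{"slide":[0,0,0.219],"delta_rot":[0,0,0],"fingers":-1},{"slide":[0,0,0.219],"delta_rot":[0,0,0],"fingers":-1},{"slide":[0,0,0.219],"delta_rot":[0,0,0],"fingers":1},{"slide":[0,0,0.219],"delta_rot":[0,0,0],"fingers":1},{"slide":[0,0,0.219],"delta_rot":[0,0,0],"fingers":1},{"slide":[0,0,0.219],"delta_rot":[0,0,0],"fingers":1},{"slide":[0,0,0.219],"delta_rot":[0,0,0],"fingers":1}]'
python3 - <<'E'
import numpy as np
# grip arc relative to start, tool: y=+world x, z=-world z
a0=np.radians(10)
for q in np.arange(.15,1.8,.1): print(round(q,2),'dx',round(150*(np.sin(a0-q)-np.sin(a0))/300,3),'dz',round(-150*(np.cos(a0-q)-np.cos(a0))/300,3))
E
python3 step.py .618 -.167 .464 0
```

```text
time_s: 21.15
position: [0.6198, -0.1671, 0.4679]
tool_rot: [2.219, 2.216, 0.001]
force: [0.9, 0.7, 3.9]
finger_gap: 0.0259
gripper_force: 58.8
0.15 dx -0.075 dz -0.007
0.25 dx -0.125 dz -0.006
0.35 dx -0.174 dz 0.0
0.45 dx -0.223 dz 0.011
0.55 dx -0.27 dz 0.027
0.65 dx -0.316 dz 0.048
0.75 dx -0.359 dz 0.073
0.85 dx -0.399 dz 0.102
0.95 dx -0.437 dz 0.135
1.05 dx -0.471 dz 0.172
1.15 dx -0.501 dz 0.212
1.25 dx -0.527 dz 0.255
1.35 dx -0.548 dz 0.3
1.45 dx -0.565 dz 0.347
1.55 dx -0.577 dz 0.395
1.65 dx -0.585 dz 0.445
1.75 dx -0.587 dz 0.495
t 21.15 pos [ 0.6198 -0.1671  0.4679] rv [2.2185e+00 2.2162e+00 1.4000e-03] F [0.9 0.7 3.9] gap 0.0259 j [-0.36  0.28  0.11  1.4  -0.    1.21]
slide [ 0.0005 -0.0059  0.013 ] rot [ 0.0008  0.0005 -0.0002] rows>= 0.1 0.0
```

```bash
python3 -m handwheel '[{"slide":[0,-0.037,-0.004],"delta_rot":[0,0,0],"fingers":1},{"slide":[-0.001,-0.075,-0.007],"delta_rot":[0,0,0],"fingers":1},{"slide":[-0.002,-0.125,-0.006],"delta_rot":[0,0,0],"fingers":1},{"slide":[-0.003,-0.174,0],"delta_rot":[0,0,0],"fingers":1},{"slide":[-0.003,-0.223,0.011],"delta_rot":[0,0,0],"fingers":1},{"slide":[-0.004,-0.27,0.027],"delta_rot":[0,0,0],"fingers":1},{"slide":[-0.005,-0.316,0.048],"delta_rot":[0,0,0],"fingers":1},{"slide":[-0.005,-0.359,0.073],"delta_rot":[0,0,0],"fingers":1},{"slide":[-0.005,-0.359,0.073],"delta_rot":[0,0,0],"fingers":1}]'
python3 step.py .444 -.1695 .3165 0
```

```text
time_s: 22.05
position: [0.5096, -0.1685, 0.4436]
tool_rot: [2.223, 2.218, -0.006]
force: [-1.3, -2.1, 4.1]
finger_gap: 0.0258
gripper_force: 60.1
t 22.05 pos [ 0.5096 -0.1685  0.4436] rv [ 2.2231  2.2181 -0.0058] F [-1.3 -2.1  4.1] gap 0.0258 j [-0.44  0.1  -0.16  1.31 -0.    1.13]
slide [-0.0025 -0.2179  0.4242] rot [-0.0003  0.0006 -0.0004] rows>= 2.9 0.0
```

```bash
python3 -m handwheel '[{"slide":[0,-0.04,0.029],"delta_rot":[0,0,0],"fingers":1},{"slide":[-0.001,-0.078,0.062],"delta_rot":[0,0,0],"fingers":1},{"slide":[-0.001,-0.112,0.099],"delta_rot":[0,0,0],"fingers":1},{"slide":[-0.002,-0.142,0.139],"delta_rot":[0,0,0],"fingers":1},{"slide":[-0.002,-0.168,0.182],"delta_rot":[0,0,0],"fingers":1},{"slide":[-0.002,-0.189,0.227],"delta_rot":[0,0,0],"fingers":1},{"slide":[-0.002,-0.206,0.274],"delta_rot":[0,0,0],"fingers":1},{"slide":[-0.002,-0.218,0.322],"delta_rot":[0,0,0],"fingers":1},{"slide":[-0.002,-0.226,0.372],"delta_rot":[0,0,0],"fingers":1},{"slide":[-0.002,-0.227,0.405],"delta_rot":[0,0,0],"fingers":1},{"slide":[-0.002,-0.227,0.42],"delta_rot":[0,0,0],"fingers":1},{"slide":[-0.002,-0.227,0.42],"delta_rot":[0,0,0],"fingers":1},{"slide":[-0.002,-0.227,0.42],"delta_rot":[0,0,0],"fingers":1}]'
python3 step.py .444 -.1695 .3165 0
```

```text
time_s: 23.35
position: [0.4442, -0.1694, 0.3195]
tool_rot: [2.22, 2.217, -0.001]
force: [-0.5, -0.1, 8.1]
finger_gap: 0.0258
gripper_force: 60.7
t 23.35 pos [ 0.4442 -0.1694  0.3195] rv [ 2.2204e+00  2.2172e+00 -8.0000e-04] F [-0.5 -0.1  8.1] gap 0.0258 j [-0.5   0.07 -0.46  1.03 -0.    1.07]
slide [-0.0002 -0.0007  0.0101] rot [ 0.0004  0.0005 -0.0002] rows>= 0.1 0.0
```

Run:
```python
from geo import *
from look import *
f=grab('side','g');P=cloud(f).reshape(-1,3)
cv2.imwrite('pics/gz.png',cv2.resize(f['pixels'][130:250,250:400],(750,600),interpolation=cv2.INTER_CUBIC))
for x in(.47,.49,.51,.53):
    Q=P[(abs(P[:,0]-x)<.008)&(abs(P[:,1]+.1195)<.012)&(P[:,2]>.1)&(P[:,2]<.3)];print(x,len(Q),np.median(Q,0) if len(Q) else '')
```

```text
0.47 17 [ 0.4685 -0.1153  0.1673]
0.49 18 [ 0.4891 -0.114   0.1682]
0.51 14 [ 0.5084 -0.1145  0.1687]
0.53 16 [ 0.5307 -0.1145  0.1682]
```

View pics/gz.png

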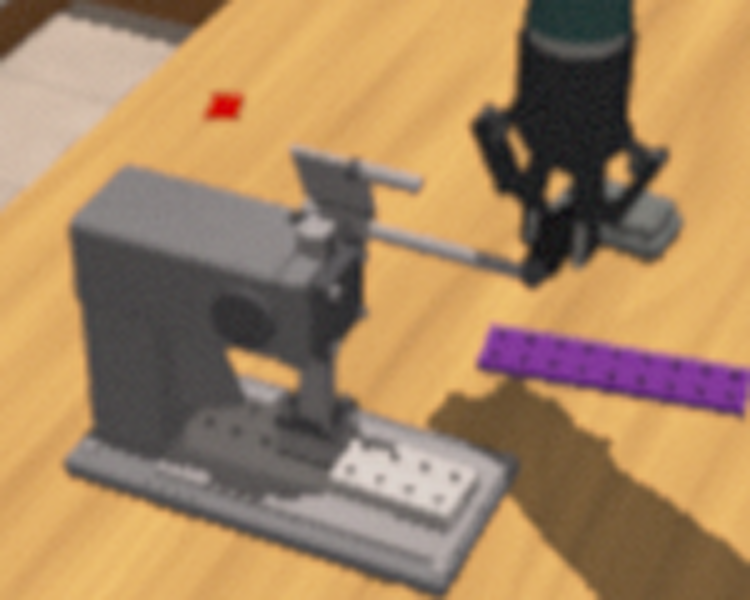

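The picture shows the lever rod level from (370,230) to (530,270), still held by the gripper. The foot is down on the pile at (315,415), the catch is flipped over at (335,190), and the plates are flush.

```bash
python3 -c "
from rig import manip;print(manip.job_done())"
```

```text
the job is handed in; nothing more can be done
None
```

The job is handed in: the cover plate is flush on the base plate within about 1 mm by camera, the catch is flipped over, and the gripper is holding the lever fully down with the foot on the pile; no verdict was returned, and I estimated the foot force (about 30 N) rather than measuring it.

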